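# Sort the ware and hold the air lever on green

### The arm

A 7-joint arm with a two-finger parallel gripper is mounted at the origin on the work surface. World frame = base frame: x ahead of the robot, y to its left, z up, the work surface at z = 0. Lengths are in mm, angles in rad, forces in N, time in s.
With the tool pointing down it reaches from about 350 to 900 mm from the base axis. Payload 19.9 kg.
Tool frame: the origin (TCP) lies at the very end of the fingers, on their centre line; the grasp point (between the pads) lies 19 mm behind it; z points along the fingers, y is the line along which they close (so a half turn about z gives the same grasp; the last joint's range is limited). The gripper opens to 85 mm and grips with 20 to 120 N. Pads are 22 mm wide; open, the fingers measure 114 mm over their backs; the gripper's body (76 mm by 85 mm) begins 54 mm behind the grasp point. The pads swing forward as they close: fully open they stand 13 mm farther back than shut.
Start: joints at [1.252, 0.417, -0.01, 1.614, 0.005, 1.111, -0.053], TCP at [171.396, -601.02, 231.26] pointing down, gripper open.
Joint ranges: [-2.81, 2.81], [-0.39, 2.02], [-1.27, 1.25], [0.06, 2.57], [-1.19, 4.33], [0.19, 2], [-2.82, 2.82]. Speed limits (rad/s): [1.89, 1.89, 2.39, 2.39, 3.01, 3.01, 3.01].

### API

Orientations are given as a unit quaternion [x, y, z, w].
In Python, from station import * gives the robot as it stands.
- The arm moves only by the shell command python3 -m pendant 'ROWS' [FORCE]. ROWS is JSON, a list of rows, each a list of 3 entries, a list of its own where there are three numbers: the shift along the tool's x, y, z scaled (see below), then the turn, a rotation vector about the tool's x, y, z scaled (see below), then the opening, from -1 (shut) to 1 (fully open). In form: [[[x, y, z], [wx, wy, wz], jaw], ...]. A call has 1 to 10 rows; each row shifts and turns the commanded pose from where the row before left it, along the tool's axes as they then stand; what a row does not reach is not made up. The controller multiplies each number of a shift by 0.15 m and each number of a turn by 60 degrees. A row lasts 1/10 s, in which the tool goes at most 50 mm and 8.59 degrees, less where a joint would pass 70% of its speed; a pose out of reach is approached as far as the arm can. A call with a number of a shift or a turn outside -1 to 1 is refused whole. A call with a gripper value outside its range is refused whole. The fingers move at their own pace and stop on an object; FORCE is the grip in N (left out, the last holds). Time passes only in rows, so rows that do not move let the fingers close. It gives the time, the measured TCP pose, the force, the opening and the grip force at its end, in the units of the state.
- sense(): the state, without advancing time (a new reading comes with each control period).
- camera(name): name is "scene" or "side" or "wrist"; returns a dict with "pixels" (384x512x3 uint8, red, green, blue), "z_map" (384x512 float32, mm along the optical axis (not along the pixel's ray), 0 where there is no reading), "fov_y" (degrees; the focal length in pixels is half the picture's height over the tangent of half this angle, whatever the lens; pixels are square), "cx", "cy" (the principal point, pixels), "R" (3x3) and "t" (3): a world point X has camera coordinates R X + t. Camera axes: x right, y down, z forward; pixel columns grow to the right and rows downward; lengths in mm; the calibration is good to about 2 mm. A picture is of the moment at which its call begins.
- sign_off(): hands the job in; it is judged then, once.
The state is a dict: "t": time; "joint_positions": joint angles; "joint_vel": joint speeds; "effort": joint torques, N m; "tcp_pos": TCP position; "tcp_rot": TCP orientation; "contact_force": force on the tool from outside, world axes, zero at the start; "torque": the same for the moment, N m; "gripper_width": finger opening in mm; "finger_force": force on a finger pad.
Only numpy, scipy, OpenCV 4.12 (cv2) and the standard library are available. Lean on these libraries where they do the work, as an engineer would, in place of code of your own. Each camera call takes 0.05 s, during which the arm holds its last target. There are 200 camera calls.

### The job

Get the dry ware ready and dust it off with air: stand the two cream jars upright in the blue tray and lay the square terracotta tile flat in the yellow tray, setting each down rather than dropping it. Then press the black pad of the spring-loaded air lever down with the gripper until its pointer is in the green band of the gauge, never into the red, keep it there for two seconds and finish while still holding it there. Leave the painted pot, the blue bowl and the brush where they are.

Things in the scene. Friction and masses are not known exactly. Their poses are not given: they have to be found in the camera images.
- jar_a: unglazed cream jar with wine-red bands round its belly, standing upright; solid to the gripper; foot 38 mm wide, belly 54 mm wide from 27 to 39 mm above its foot, neck 36 mm wide from 56 mm up to the top at 70 mm; about 120 g; origin at the centre of its foot, z up along its axis
- jar_b: the second of two alike: unglazed cream jar with wine-red bands round its belly, standing upright; solid to the gripper; foot 38 mm wide, belly 54 mm wide from 27 to 39 mm above its foot, neck 36 mm wide from 56 mm up to the top at 70 mm; about 120 g; origin at the centre of its foot, z up along its axis
- tile: square terracotta tile lying flat, 50 x 50 x 12 mm, with a cream square and wine-red diamond on top; about 60 g; origin at the centre of its underside, x and y along its edges, z up
- blue_tray: blue open tray for the jars, fixed to the bench: 150 mm (x) by 180 mm (y) outside, walls 25 mm high and 5 mm thick, inner floor 5 mm above the bench; origin at the centre of its underside, on the bench
- yellow_tray: yellow open tray for the tile, fixed to the bench: 150 mm (x) by 180 mm (y) outside, walls 25 mm high and 5 mm thick, inner floor 5 mm above the bench; origin at the centre of its underside, on the bench
- valve: fixed air valve: base plate 180 x 120 x 10 mm (x -135 to +45), block and nozzle up to 105 mm high within 75 mm of the origin (none at x below -15 mm), upright gauge 145 mm high at x -117, y +31 to +61 mm, banded white, green, white, red from the top. Origin on the bench below the lever's hinge, z up; the lever points along -x; the hinge runs along y, 90 mm above the bench
- lever (a joint): spring lever, rad: 0 at rest (sloping up 0.35 rad from hinge to pad), grows as the pad is pressed down, level at 0.35, stop at 0.68. Pointer in the green from 0.21 to 0.43; red from 0.50. Springs back when let go. Pressing straight down on the pad takes about 4 N to start, 11 N mid-green, 15 N at the red
- lever_pad (a point): centre of the top face of the lever's black pad (40 x 40 mm), 105 mm from the hinge; a pointer beside it runs along the gauge. About 132 mm above the bench at rest, 99 mm at mid-green, 80 mm where red begins. Its frame turns with the lever: x from pad to hinge
- painted_pot: bystander: painted cream pot, 110 mm wide, 135 mm high, standing; origin at the centre of its foot
- bowl: bystander: blue bowl, 110 mm wide, 50 mm high; origin at the centre of its foot
- brush: bystander: brush lying on the bench, 180 mm long
There are look-alikes about, which are no part of the job. There is more than one size of the tile; the one meant has the size given above.

How it is judged:
By the outcome, as a careful person would: the job done as asked, in the order asked, and still so for the second after the job is handed in, while the arm keeps its last pose, push and grip.
It also fails if it takes over 72 s, if anything falls off the work surface, if the arm or the gripper's body presses on something with over 40 N, if the wrist force passes 120 N, or if a joint passes its speed limit or range.

## Working session

There is one attempt and no reset: what is moved stays moved. The work goes in short steps, Python scripts to look and compute and a shell command to move; the robot and the scene stay as the last step left them, time stands still between calls to the robot, and variables do not carry over. Pictures are saved under pics/ and viewed, at most 10 in all, crops included, and the job is handed in when it is done.

```bash
mkdir -p pics; ls
python3 - <<'E'
from station import *
import cv2,numpy as np
s=sense();print({k:np.round(v,3).tolist() for k,v in s.items()})
for n in ["scene","side"]:
    c=camera(n);cv2.imwrite(f"pics/{n}0.png",cv2.resize(c["pixels"][:,:,::-1],(800,600)))
    np.savez(f"{n}0.npz",**c);print(n,c["fov_y"],c["cx"],c["cy"],np.round(c["R"],3).tolist(),np.round(c["t"]))
E
```

```text
pics
{'t': 0.0, 'joint_positions': [1.252, 0.418, -0.01, 1.614, 0.005, 1.111, -0.053], 'joint_vel': [-0.002, 0.001, 0.001, -0.002, -0.0, -0.001, -0.001], 'effort': [0.002, -86.444, 0.679, -43.489, 0.019, 0.008, -0.0], 'tcp_pos': [171.288, -600.702, 230.66], 'tcp_rot': [0.99, 0.138, -0.0, -0.001], 'contact_force': [0.171, 0.476, -0.19], 'torque': [0.05, 0.008, -0.004], 'finger_force': 0.0, 'gripper_width': 85.684}
scene 51.01336305979534 258.821406238709 194.62147049697856 [[-0.344, 0.939, -0.001], [0.583, 0.213, -0.784], [-0.736, -0.27, -0.621]] [ 266. -216. 1563.]
side 44.215643714854686 260.23257144817893 192.45280762253532 [[0.968, -0.253, -0.011], [-0.194, -0.713, -0.674], [0.162, 0.654, -0.739]] [-567.  102. 1213.]
```

View pics/scene0.png

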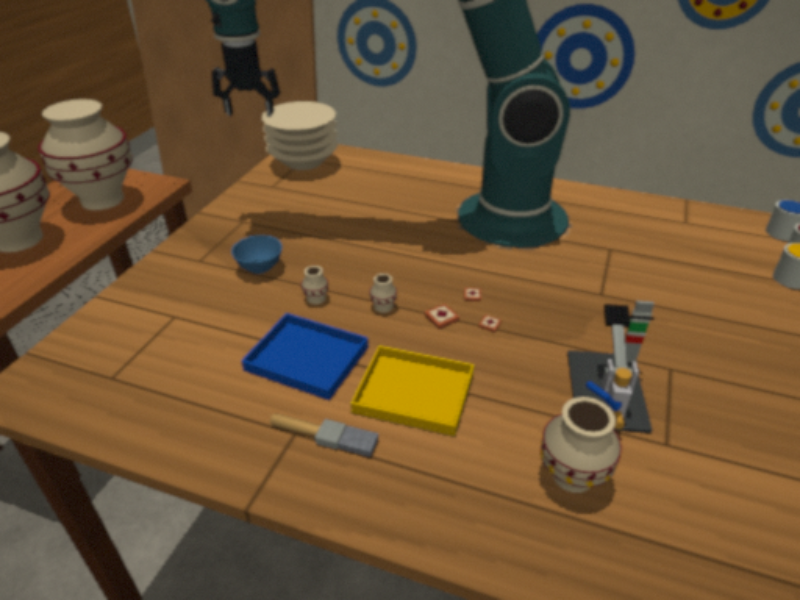

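View pics/side0.png

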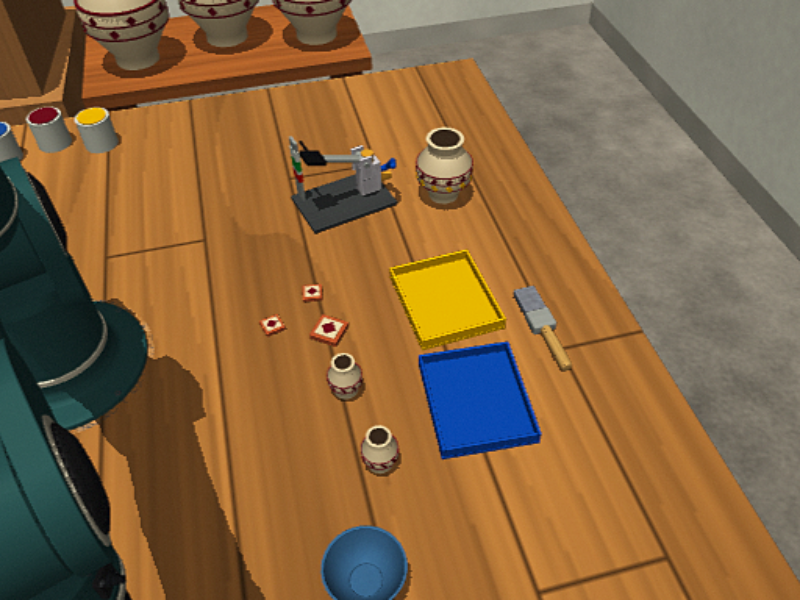

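The scene view shows the jars at about (315,285) and (383,293), with the large tile at (442,316) and small look-alikes at (472,294) and (490,322). The blue tray is at (306,355), the yellow tray at (414,388) and the lever pad at (617,315). In the side view the jars are at (345,377) and (380,450), the tile at (329,330) and the pad at (313,158).

```bash
cat > h.py <<'E'
import numpy as np,cv2
def ray(c,u,v,z):
    f=192/np.tan(np.radians(float(c["fov_y"]))/2)
    R=c["R"];o=-R.T@c["t"]
    p=np.stack([(np.asarray(u,float)-c["cx"])/f,(np.asarray(v,float)-c["cy"])/f,np.ones(np.shape(u))],-1)@R
    return o+p*((z-o[2])/p[...,2])[...,None]
def cloud(c):
    f=192/np.tan(np.radians(float(c["fov_y"]))/2)
    v,u=np.mgrid[:384,:512];d=c["z_map"]
    return (np.stack([(u-c["cx"])/f*d,(v-c["cy"])/f*d,d],-1)-c["t"])@c["R"]
def blobs(m,lo,hi=1e9):
    cs,_=cv2.findContours(m.astype(np.uint8),cv2.RETR_EXTERNAL,cv2.CHAIN_APPROX_NONE)
    return [c[:,0,:] for c in cs if lo<=cv2.contourArea(c)<=hi]
E
python3 - <<'E'
from h import *
for n in ["scene","side"]:
    c=dict(np.load(n+"0.npz"));img=c["pixels"];hsv=cv2.cvtColor(img,cv2.COLOR_RGB2HSV);H,S,V=[hsv[...,i].astype(int) for i in range(3)]
    P=cloud(c);X,Y,Z=P[...,0],P[...,1],P[...,2]
    print("==",n)
    for nm,m in [("blue",(H>105)&(H<125)&(S>180)&(V>50)),("yellow",(H>20)&(H<30)&(S>220)&(V>100))]:
        for b in blobs(m,300):
            for z in (25,):
                q=ray(c,b[:,0],b[:,1],z)[:,:2]
                r=cv2.minAreaRect(q.astype(np.float32));print(nm,b.mean(0).round(),np.round(r[0]),np.round(r[1]),round(r[2],1))
            inn=Z[m];pts=P[m]; fl=pts[abs(pts[:,2]-5)<4]; r=cv2.minAreaRect(fl[:,:2].astype(np.float32)); print("  floor cloud",np.round(r[0]),np.round(r[1]),round(r[2],1))
    # tiles by red/cream; jars: depth height
    bench=(Z>6)&(Z<300)&(X>300)&(X<800)&(abs(Y)<500)
    for b in blobs(bench,25):
        mk=np.zeros((384,512),np.uint8);cv2.drawContours(mk,[b],-1,1,-1);p=P[(mk>0)&bench]
        top=p[:,2].max();t=p[p[:,2]>top-6]
        r=cv2.minAreaRect(p[:,:2].astype(np.float32))
        print("obj px",b.mean(0).round(),"n",len(p),"ztop",top.round(),"topxy",t[:,:2].mean(0).round(),"rect",np.round(r[0]),np.round(r[1]),round(r[2]))
    # dark mouths
    for b in blobs((V<75),12,400):
        q=ray(c,*b.T,70); 
        zz=np.median(Z[b[:,1],b[:,0]])
        if 300<q[:,0].mean()<900 and abs(q[:,1].mean())<500: print("dark",b.mean(0).round(1),"zmed",zz.round(),"at70",q[:,:2].mean(0).round(), np.ptp(q[:,:2],axis=0).round())
E
```

```text
== scene
blue [196. 227.] [ 642. -239.] [183. 159.] 86.0
  floor cloud [ 633. -245.] [177. 149.] 86.4
blue [371.  37.] [-1285.    -9.] [615. 174.] 6.2
  floor cloud [ 633. -245.] [177. 149.] 86.4
blue [380.  31.] [-1422.   -13.] [1357.  378.] 8.4
  floor cloud [ 633. -245.] [177. 149.] 86.4
yellow [265. 249.] [655. -28.] [167. 181.] 3.6
  floor cloud [648. -29.] [151. 176.] 3.7
obj px [208. 275.] n 657 ztop 25.0 topxy [ 786. -126.] rect [ 782. -137.] [179.  35.] 90
obj px [265. 249.] n 2297 ztop 30.0 topxy [653. -29.] rect [636. -32.] [175. 181.] 4
obj px [313. 206.] n 89 ztop 14.0 topxy [425.  49.] rect [423.  48.] [35. 40.] 81
obj px [196. 228.] n 2047 ztop 31.0 topxy [ 642. -242.] rect [ 633. -246.] [183. 156.] 86
obj px [282. 202.] n 202 ztop 17.0 topxy [438. -46.] rect [438. -47.] [54. 52.] 55
obj px [387. 249.] n 4882 ztop 149.0 topxy [448. 310.] rect [611. 280.] [159. 348.] 89
obj px [302. 188.] n 81 ztop 14.0 topxy [346.  -8.] rect [344.  -8.] [38. 33.] 15
obj px [245. 186.] n 318 ztop 75.0 topxy [ 442. -169.] rect [ 445. -168.] [47. 54.] 24
obj px [201. 182.] n 307 ztop 76.0
[... 1386 characters left out ...]
 [ 36. 182.] 0
obj px [200. 187.] n 77 ztop 12.0 topxy [424.  43.] rect [425.  44.] [38. 33.] 83
obj px [285. 191.] n 1077 ztop 29.0 topxy [646. -42.] rect [647. -35.] [152. 185.] 4
obj px [217. 116.] n 1987 ztop 145.0 topxy [448. 306.] rect [536. 278.] [196. 125.] 11
obj px [284. 105.] n 1271 ztop 139.0 topxy [727. 248.] rect [725. 238.] [ 98. 111.] 76
dark [211.1 371.5] zmed 44.0 at70 [ 361. -497.] [18. 53.]
dark [241.6 278.9] zmed 69.0 at70 [ 463. -314.] [25. 24.]
dark [218.7 231.3] zmed 69.0 at70 [ 440. -172.] [22. 24.]
dark [334.6 199.7] zmed 6.0 at70 [ 740. -150.] [ 5. 86.]
dark [198.6  99.3] zmed 126.0 at70 [480. 352.] [48. 90.]
dark [284.3  88.1] zmed 134.0 at70 [754. 337.] [55. 58.]
```

```bash
python3 -m pendant '[[[0,0,0],[0,0,-0.137],1],[[0,0,0],[0,0,-0.137],1],[[0,0,0],[0,0,-0.137],1],[[0,0,0],[0,0,-0.137],1],[[0,0,0],[0,0,-0.137],1],[[0,0,0],[0,0,-0.137],1],[[0,0,0],[0,0,-0.137],1],[[0,0,0],[0,0,-0.137],1],[[0,0,0],[0,0,-0.137],1],[[0,0,0],[0,0,0],1]]' 50
```

```text
t: 1.1
tcp_pos: [171.2, -600.9, 230.9]
tcp_rot: [0.707, 0.707, 0.0, -0.0]
contact_force: [-0.1, -0.0, 0.0]
gripper_width: 85.4
finger_force: 0.0
```

Run:
```python
from h import *
for n,(u0,v0) in dict(scene=(395,201),side=(200,101)).items():
    c=dict(np.load(n+"0.npz"));P=cloud(c);V=c["pixels"].max(-1)
    X,Y,Z=P[...,0],P[...,1],P[...,2]
    near=(X>380)&(X<720)&(Y>220)&(Y<420)
    v,u=np.mgrid[:384,:512];loc=(abs(u-u0)<14)&(abs(v-v0)<14)
    m=near&loc&(V<45)&(Z>100)
    for b in blobs(m,10):
        q=ray(c,*b.T,132)[:,:2];r=cv2.minAreaRect(q.astype(np.float32));print(n,"pad",np.round(r[0]),np.round(r[1]),round(r[2]),)
    print(" cloud",np.round(P[m].mean(0)),m.sum())
    b=near&(Z>6)&(Z<14)&(V<90);r=cv2.minAreaRect(P[b][:,:2].astype(np.float32));print(" plate",np.round(r[0]),np.round(r[1]),round(r[2],1),b.sum())
    g=near&(Z>30)&(c["pixels"][...,1]>1.6*c["pixels"][...,0].astype(float))&(c["pixels"][...,1]>60)
    print(" green",np.round(P[g].mean(0)),g.sum())
    for z in (95,):
        k=near&(Z>85)&(Z<125)&(V>110); print(" arm/blk",np.round(P[k].mean(0)),k.sum())
```

```text
scene pad [479. 272.] [51. 41.] 12
 cloud [480. 272. 132.] 169
 plate [529. 282.] [181. 120.] 13.5 864
 green [522. 292.  96.] 91
 arm/blk [569. 285. 105.] 382
side pad [470. 273.] [33. 88.] 20
 cloud [475. 265. 129.] 128
 plate [565. 285.] [262. 123.] 5.6 957
 green [491. 293.  88.] 35
 arm/blk [607. 266. 102.] 356
```

```bash
python3 -m pendant '[[[0.1,0.1,0],[0,0,0],1],[[0.2,0.2,0],[0,0,0],1],[[0.2,0.2,0.05],[0,0,0],1],[[0.2,0.2,0.1],[0,0,0],1],[[0.2,0.2,0.1],[0,0,0],1],[[0.2,0.2,0.1],[0,0,0],1],[[0.2,0.2,0.1],[0,0,0],1],[[0.2,0.2,0.1],[0,0,0],1],[[0.2,0.2,0.1],[0,0,0],1],[[0.22,0.253,0.1],[0,0,0],1]]'
python3 -m pendant '[[[0,0,0],[0,0,0],1],[[0,0,0],[0,0,0],1]]'
```

```text
t: 2.1
tcp_pos: [463.4, -314.2, 118.8]
tcp_rot: [0.71, 0.704, -0.0, -0.0]
contact_force: [0.7, -0.6, 0.4]
gripper_width: 85.4
finger_force: 0.0
t: 2.3
tcp_pos: [463.6, -314.0, 119.0]
tcp_rot: [0.708, 0.706, 0.0, -0.001]
contact_force: [-0.2, -1.4, 0.0]
gripper_width: 85.3
finger_force: 0.0
```

```bash
python3 -m pendant '[[[0,0,0.2],[0,0,0],1],[[0,0,0.2],[0,0,0],1],[[0,0,0.15],[0,0,0],1],[[0,0,0.1],[0,0,0],1],[[0,0,0.04],[0,0,0],1],[[0,0,0],[0,0,0],-1],[[0,0,0],[0,0,0],-1],[[0,0,0],[0,0,0],-1],[[0,0,0],[0,0,0],-1],[[0,0,0],[0,0,0],-1]]' 40
python3 -m pendant '[[[0,0,0],[0,0,0],-1],[[0,0,0],[0,0,0],-1],[[0,0,0],[0,0,0],-1]]'
```

```text
t: 3.3
tcp_pos: [463.5, -315.6, 17.2]
tcp_rot: [0.708, 0.706, 0.0, 0.001]
contact_force: [-1.3, 0.2, 5.9]
gripper_width: 52.4
finger_force: 41.1
t: 3.6
tcp_pos: [463.5, -315.6, 17.2]
tcp_rot: [0.708, 0.706, 0.0, 0.001]
contact_force: [-0.9, 0.6, 6.4]
gripper_width: 52.4
finger_force: 41.1
```

```bash
python3 -m pendant '[[[0,0,-0.05],[0,0,0],-1],[[0,0,-0.15],[0,0,0],-1],[[0,0,-0.2],[0,0,0],-1],[[0,0,-0.05],[0,0,0],-1],[[0,0,0],[0,0,0],-1]]'
python3 - <<'E'
from station import *
import cv2
c=camera("side");cv2.imwrite("pics/lift1.png",cv2.resize(c["pixels"][130:330,150:400,::-1],(750,600)))
E
```

```text
t: 4.1
tcp_pos: [463.7, -315.7, 85.2]
tcp_rot: [0.708, 0.706, 0.0, 0.001]
contact_force: [-0.1, 0.6, -2.2]
gripper_width: 52.3
finger_force: 42.6
```

View pics/lift1.png

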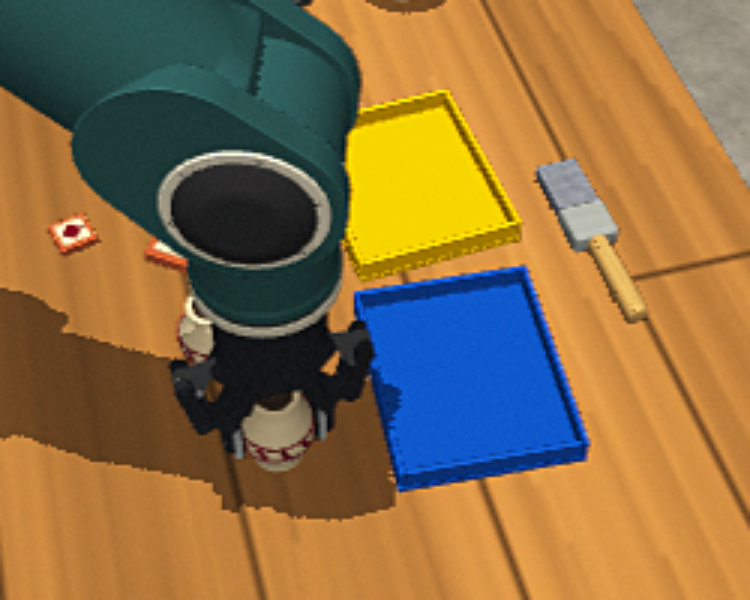

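The jar at (275,440) is lifted upright between the pads. Next I carry it over the blue tray.

```bash
python3 -m pendant '[[[0,0.08,0],[0,0,0],-1],[[0.02,0.16,0],[0,0,0],-1],[[0.03,0.2,0],[0,0,0],-1],[[0.03,0.2,0],[0,0,0],-1],[[0.03,0.2,0],[0,0,0],-1],[[0.03,0.16,0],[0,0,0],-1],[[0.02,0.08,0],[0,0,0],-1],[[0,0.04,0.05],[0,0,0],-1],[[0,0,0.1],[0,0,0],-1],[[0,0,0.1],[0,0,0],-1]]'
python3 -m pendant '[[[0,0,0.08],[0,0,0],-1],[[0,0,0.04],[0,0,0],-1],[[0,0,0.02],[0,0,0],-1],[[0,0,0],[0,0,0],-1]]'
```

```text
t: 5.15
tcp_pos: [629.8, -292.0, 44.0]
tcp_rot: [0.708, 0.706, -0.001, -0.001]
contact_force: [-0.4, 0.5, -2.2]
gripper_width: 52.1
finger_force: 42.6
t: 5.55
tcp_pos: [631.0, -291.5, 24.8]
tcp_rot: [0.708, 0.706, -0.0, -0.0]
contact_force: [0.6, 0.1, -1.0]
gripper_width: 52.2
finger_force: 42.6
```

```bash
python3 -m pendant '[[[0,0,0.01],[0,0,0],-1],[[0,0,0],[0,0,0],-1]]'
python3 -m pendant '[[[0,0,0.006],[0,0,0],-1],[[0,0,0],[0,0,0],-1]]'
```

```text
t: 5.75
tcp_pos: [631.3, -291.5, 23.8]
tcp_rot: [0.708, 0.706, 0.0, 0.0]
contact_force: [0.4, -0.1, -1.3]
gripper_width: 52.1
finger_force: 42.6
t: 5.95
tcp_pos: [631.2, -291.4, 22.7]
tcp_rot: [0.708, 0.706, 0.0, 0.0]
contact_force: [-0.3, 0.2, -1.6]
gripper_width: 52.2
finger_force: 42.6
```

```bash
for i in 1 2 3; do :; done; python3 -m pendant '[[[0,0,0.005],[0,0,0],-1],[[0,0,0],[0,0,0],-1]]'
python3 -m pendant '[[[0,0,0.005],[0,0,0],-1],[[0,0,0],[0,0,0],-1]]'
```

```text
t: 6.15
tcp_pos: [631.2, -291.4, 22.3]
tcp_rot: [0.708, 0.706, -0.0, 0.0]
contact_force: [-3.1, 1.0, 5.9]
gripper_width: 52.0
finger_force: 43.2
t: 6.35
tcp_pos: [631.3, -291.5, 22.3]
tcp_rot: [0.708, 0.706, -0.0, 0.0]
contact_force: [-6.8, 2.8, 14.2]
gripper_width: 52.4
finger_force: 44.2
```

```bash
python3 -m pendant '[[[0,0,-0.006],[0,0,0],-1],[[0,0,0],[0,0,0],0.6],[[0,0,0],[0,0,0],0.7],[[0,0,0],[0,0,0],0.7],[[0,0,0],[0,0,0],0.7],[[0,0,-0.1],[0,0,0],0.7],[[0,0,-0.2],[0,0,0],0.7],[[0,0,-0.3],[0,0,0],0.7],[[0,0,-0.1],[0,0,0],1],[[0,0,0],[0,0,0],1]]'
python3 -m pendant '[[[0.1,-0.16,0],[0,0,0],1],[[0.15,-0.22,0],[0,0,0],1],[[0.15,-0.24,0],[0,0,0],1],[[0.15,-0.24,0],[0,0,0],1],[[0.15,-0.24,0],[0,0,0],1],[[0.1,-0.17,0],[0,0,0],1],[[0,0,0],[0,0,0],1],[[0,0,0],[0,0,0],1]]'
```

```text
t: 7.35
tcp_pos: [632.6, -291.9, 131.0]
tcp_rot: [0.708, 0.706, 0.001, 0.002]
contact_force: [0.7, 0.3, -0.0]
gripper_width: 85.7
finger_force: 0.0
t: 8.15
tcp_pos: [440.7, -171.2, 127.2]
tcp_rot: [0.708, 0.706, -0.0, 0.0]
contact_force: [0.7, 0.2, 1.0]
gripper_width: 85.1
finger_force: 0.0
```

Descend 110 mm to z≈17 and grip.

```bash
python3 -m pendant '[[[0,0,0.2],[0,0,0],1],[[0,0,0.24],[0,0,0],1],[[0,0,0.15],[0,0,0],1],[[0,0,0.1],[0,0,0],1],[[0,0,0.04],[0,0,0],1],[[0,0,0],[0,0,0],-1],[[0,0,0],[0,0,0],-1],[[0,0,0],[0,0,0],-1],[[0,0,0],[0,0,0],-1],[[0,0,0],[0,0,0],-1]]' 40
python3 -m pendant '[[[0,0,0],[0,0,0],-1],[[0,0,-0.05],[0,0,0],-1],[[0,0,-0.15],[0,0,0],-1],[[0,0,-0.2],[0,0,0],-1],[[0,0,-0.05],[0,0,0],-1],[[0,0,0],[0,0,0],-1]]'
```

```text
t: 9.15
tcp_pos: [441.4, -171.3, 18.5]
tcp_rot: [0.708, 0.706, 0.0, 0.001]
contact_force: [-2.3, 1.2, 4.6]
gripper_width: 52.5
finger_force: 40.8
t: 9.75
tcp_pos: [441.6, -171.6, 86.5]
tcp_rot: [0.708, 0.706, 0.0, 0.001]
contact_force: [-1.4, -0.5, -1.5]
gripper_width: 52.3
finger_force: 42.4
```

```bash
python3 -m pendant '[[[-0.02,0.08,0],[0,0,0],-1],[[-0.03,0.16,0],[0,0,0],-1],[[-0.04,0.22,0],[0,0,0],-1],[[-0.04,0.22,0],[0,0,0],-1],[[-0.04,0.22,0],[0,0,0],-1],[[-0.04,0.2,0],[0,0,0],-1],[[-0.033,0.12,0],[0,0,0],-1],[[0,0.05,0.05],[0,0,0],-1],[[0,0,0.1],[0,0,0],-1],[[0,0,0.1],[0,0,0],-1]]'
python3 -m pendant '[[[0,0,0.08],[0,0,0],-1],[[0,0,0.05],[0,0,0],-1],[[0,0,0.02],[0,0,0],-1],[[0,0,0.01],[0,0,0],-1],[[0,0,0],[0,0,0],-1]]'
```

```text
t: 10.75
tcp_pos: [630.1, -207.4, 45.2]
tcp_rot: [0.708, 0.707, -0.0, -0.001]
contact_force: [-1.0, 0.2, -1.1]
gripper_width: 52.3
finger_force: 42.4
t: 11.25
tcp_pos: [631.4, -207.9, 24.0]
tcp_rot: [0.708, 0.706, 0.0, 0.0]
contact_force: [-0.3, -0.2, -0.5]
gripper_width: 52.1
finger_force: 42.4
```

```bash
python3 -m pendant '[[[0,0,0.004],[0,0,0],-1],[[0,0,0],[0,0,0],-1]]'
python3 -m pendant '[[[0,0,0.004],[0,0,0],-1],[[0,0,0],[0,0,0],-1]]'
```

```text
t: 11.45
tcp_pos: [631.6, -208.0, 23.6]
tcp_rot: [0.708, 0.706, 0.0, 0.0]
contact_force: [-1.9, 1.6, 4.6]
gripper_width: 52.2
finger_force: 42.9
t: 11.65
tcp_pos: [631.7, -208.0, 23.5]
tcp_rot: [0.708, 0.706, 0.0, 0.001]
contact_force: [-6.4, 0.4, 14.6]
gripper_width: 51.9
finger_force: 43.7
```

```bash
python3 -m pendant '[[[0,0,-0.006],[0,0,0],-1],[[0,0,0],[0,0,0],0.6],[[0,0,0],[0,0,0],0.7],[[0,0,0],[0,0,0],0.7],[[0,0,0],[0,0,0],0.7],[[0,0,-0.1],[0,0,0],0.7],[[0,0,-0.2],[0,0,0],0.7],[[0,0,-0.3],[0,0,0],0.7],[[0,0,-0.1],[0,0,0],1],[[0,0,0],[0,0,0],1]]'
python3 -m pendant '[[[0.1,-0.16,0],[0,0,0],1],[[0.19,-0.22,0],[0,0,0],1],[[0.2,-0.24,0],[0,0,0],1],[[0.2,-0.24,0],[0,0,0],1],[[0.2,-0.24,0],[0,0,0],1],[[0.1,-0.16,0],[0,0,0],1],[[0.07,-0.03,0],[0,0,0],1],[[0,0,0],[0,0,0],1]]'
python3 - <<'E'
from station import *
from h import *
from scipy.spatial.transform import Rotation as R
s=sense();print(np.round(s["tcp_pos"],1))
for n in ("wrist","scene"):
    c=camera(n);cv2.imwrite(f"pics/{n}1.png",cv2.resize(c["pixels"][:,:,::-1],(800,600)));np.savez(n+"1.npz",**c)
    P=cloud(c);Z=P[...,2];hsv=cv2.cvtColor(c["pixels"],cv2.COLOR_RGB2HSV)
    d=np.hypot(P[...,0]-438,P[...,1]+49)
    m=(Z>6)&(Z<22)&(d<60)
    for b in blobs(m,60):
        q=ray(c,*b.T,12)[:,:2];r=cv2.minAreaRect(q.astype(np.float32));print(n,np.round(r[0],1),np.round(r[1],1),round(r[2],1))
    J=(Z>60)&(Z<85)&(P[...,0]>560)&(P[...,0]<700)
    if n=="scene":
        for b in blobs(J,5): p=P[b[:,1],b[:,0]];print("jartop",p.mean(0).round(1))
E
```

```text
t: 12.65
tcp_pos: [632.8, -208.2, 132.1]
tcp_rot: [0.708, 0.706, 0.001, 0.002]
contact_force: [0.4, 0.2, 0.3]
gripper_width: 85.2
finger_force: 0.0
t: 13.45
tcp_pos: [437.7, -47.6, 128.3]
tcp_rot: [0.707, 0.707, -0.0, 0.0]
contact_force: [1.3, -0.6, 0.3]
gripper_width: 85.3
finger_force: 0.0
[437.7 -47.6 128.3]
wrist [436.2 -44.6] [50.  49.8] 53.0
scene [439.9 -46.5] [57.4 56.1] 53.9
jartop [595.1 293.2  73.5]
jartop [ 633.4 -205.8   69.4]
jartop [ 634.3 -284.6   69.3]
```

View pics/wrist1.png

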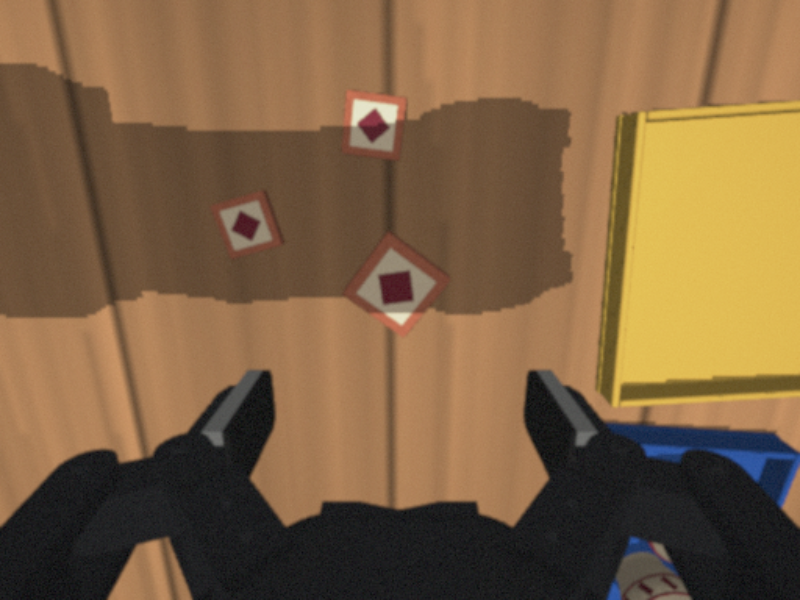

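The large tile is at (396,285) in the wrist picture and measures 50 x 49.8 mm, so it is the right size. Its yaw is 53°, and the look-alikes are smaller. I rotate 37° and descend.

```bash
python3 -m pendant '[[[0,0,0.1],[0,0,0.123],1],[[0,0,0.15],[0,0,0.123],1],[[0,0,0.15],[0,0,0.123],1],[[0,0,0.15],[0,0,0.123],1],[[0,0,0.1],[0,0,0.125],1],[[0,0,0.1],[0,0,0],1],[[0,0,0.05],[0,0,0],1],[[0,0,0.02],[0,0,0],1],[[0,0,0],[0,0,0],1]]' 40
python3 - <<'E'
from station import *
from h import *
c=camera("wrist");cv2.imwrite("pics/w2.png",cv2.resize(c["pixels"][150:,:,::-1],(800,366)))
E
```

```text
t: 14.45
tcp_pos: [438.3, -48.7, 5.0]
tcp_rot: [0.895, 0.445, -0.0, -0.0]
contact_force: [0.0, 0.2, 0.8]
gripper_width: 85.2
finger_force: 0.0
```

View pics/w2.png

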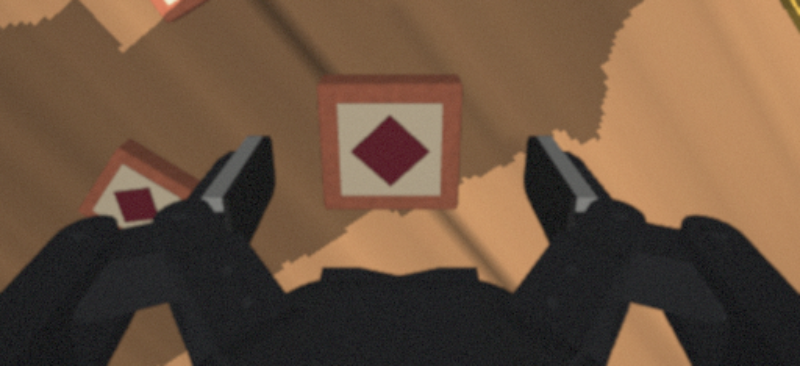

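The tile at (390,150) is centred between the pads with its edges square to them.

```bash
python3 -m pendant '[[[0,0,0.025],[0,0,0],1],[[0,0,0],[0,0,0],0.5],[[0,0,0],[0,0,0],0.3],[[0,0,0],[0,0,0],0.2]]' 40
python3 -m pendant '[[[0,0,0],[0,0,0],-1],[[0,0,0],[0,0,0],-1],[[0,0,0],[0,0,0],-1],[[0,0,0],[0,0,0],-1],[[0,0,0],[0,0,0],-1]]'
```

```text
t: 14.9
tcp_pos: [438.1, -48.5, 1.6]
tcp_rot: [0.895, 0.445, 0.0, 0.0]
contact_force: [-1.2, 0.6, 1.0]
gripper_width: 50.9
finger_force: 0.4
t: 15.4
tcp_pos: [438.1, -48.5, 1.9]
tcp_rot: [0.895, 0.445, 0.0, 0.0]
contact_force: [-2.9, 0.2, 11.0]
gripper_width: 48.6
finger_force: 39.4
```

```bash
python3 -m pendant '[[[0,0,-0.03],[0,0,0],-1],[[0,0,-0.1],[0,0,0],-1],[[0,0,-0.17],[0,0,0],-1],[[0,0,-0.1],[0,0,-0.123],-1],[[0,0,0],[0,0,-0.123],-1],[[0,0,0],[0,0,-0.123],-1],[[0,0,0],[0,0,-0.123],-1],[[0,0,0],[0,0,-0.125],-1],[[0,0,0],[0,0,0],-1]]'
python3 - <<'E'
from station import *
from h import *
c=camera("wrist");cv2.imwrite("pics/w3.png",cv2.resize(c["pixels"][150:,:,::-1],(800,366)))
E
```

```text
t: 16.3
tcp_pos: [438.0, -48.6, 61.6]
tcp_rot: [0.707, 0.707, 0.0, -0.0]
contact_force: [0.1, 1.2, -1.6]
gripper_width: 48.7
finger_force: 42.2
```

View pics/w3.png

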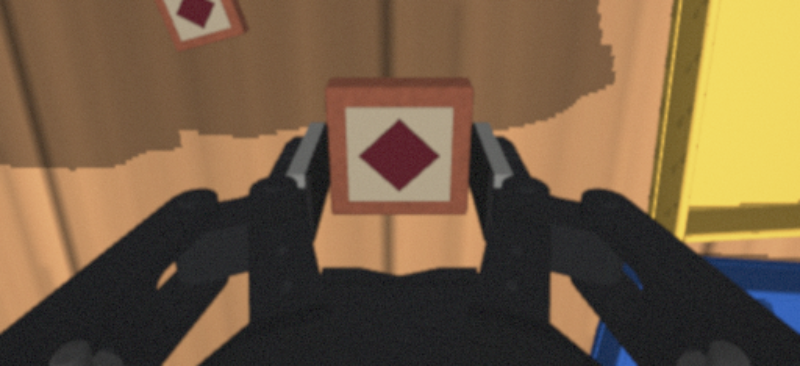

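The tile is held level between the pads. I carry it to the yellow tray's centre.

```bash
python3 -m pendant '[[[0,0.08,0],[0,0,0],-1],[[0.02,0.18,0],[0,0,0],-1],[[0.02,0.24,0],[0,0,0],-1],[[0.02,0.24,0],[0,0,0],-1],[[0.02,0.24,0],[0,0,0],-1],[[0.02,0.2,0],[0,0,0],-1],[[0,0.14,0],[0,0,0],-1],[[0,0.067,0.05],[0,0,0],-1],[[0,0,0.1],[0,0,0],-1],[[0,0,0.1],[0,0,0],-1]]'
python3 -m pendant '[[[0,0,0.06],[0,0,0],-1],[[0,0,0.02],[0,0,0],-1],[[0,0,0],[0,0,0],-1],[[0,0,0],[0,0,0],-1]]'
```

```text
t: 17.35
tcp_pos: [645.0, -33.9, 22.2]
tcp_rot: [0.708, 0.706, -0.001, -0.0]
contact_force: [-0.7, -1.4, -1.1]
gripper_width: 48.4
finger_force: 42.2
t: 17.75
tcp_pos: [646.2, -33.9, 12.4]
tcp_rot: [0.708, 0.706, 0.0, 0.0]
contact_force: [0.5, 0.8, -0.3]
gripper_width: 48.8
finger_force: 42.2
```

```bash
python3 -m pendant '[[[0,0,0.015],[0,0,0],-1],[[0,0,0.006],[0,0,0],-1],[[0,0,0],[0,0,0],-1]]'
python3 -m pendant '[[[0,0,0.008],[0,0,0],-1],[[0,0,0],[0,0,0],-1],[[0,0,0],[0,0,0],-1]]'
python3 -m pendant '[[[0,0,0.006],[0,0,0],-1],[[0,0,0],[0,0,0],-1],[[0,0,0],[0,0,0],-1]]'
```

```text
t: 18.05
tcp_pos: [646.1, -33.9, 8.8]
tcp_rot: [0.708, 0.706, 0.0, 0.0]
contact_force: [0.5, 0.4, -1.1]
gripper_width: 48.7
finger_force: 42.2
t: 18.35
tcp_pos: [646.1, -33.8, 7.6]
tcp_rot: [0.708, 0.706, -0.0, -0.0]
contact_force: [0.3, 1.2, -1.3]
gripper_width: 48.6
finger_force: 42.2
t: 18.65
tcp_pos: [646.3, -33.8, 7.0]
tcp_rot: [0.708, 0.706, 0.0, 0.0]
contact_force: [-2.5, 0.5, 4.5]
gripper_width: 48.7
finger_force: 42.8
```

```bash
python3 -m pendant '[[[0,0,-0.004],[0,0,0],-1],[[0,0,0],[0,0,0],0.3],[[0,0,0],[0,0,0],0.5],[[0,0,0],[0,0,0],0.5],[[0,0,-0.05],[0,0,0],0.5],[[0,0,-0.15],[0,0,0],0.5],[[0,0,-0.3],[0,0,0],0.5],[[0,0,-0.3],[0,0,0],0],[[0,0,-0.3],[0,0,0],-1],[[0,0,-0.2],[0,0,0],-1]]' 40
python3 - <<'E'
from station import *
from h import *
c=camera("side");cv2.imwrite("pics/s3.png",cv2.resize(c["pixels"][80:330,150:483,::-1],(800,600)))
c=camera("scene");np.savez("scene3.npz",**c);P=cloud(c);Z=P[...,2]
m=(Z>9)&(Z<21)&(np.hypot(P[...,0]-646,P[...,1]+34)<50)
for b in blobs(m,30): q=P[b[:,1],b[:,0]];print(q.mean(0),np.ptp(q,axis=0))
E
```

```text
t: 19.65
tcp_pos: [646.7, -33.6, 206.4]
tcp_rot: [0.708, 0.707, 0.001, 0.001]
contact_force: [0.1, -0.4, 0.5]
gripper_width: 20.7
finger_force: 0.0
[646.98136778 -32.66313983  14.38246658] [60.44295244 61.79158084 11.87424295]
```

View pics/s3.png

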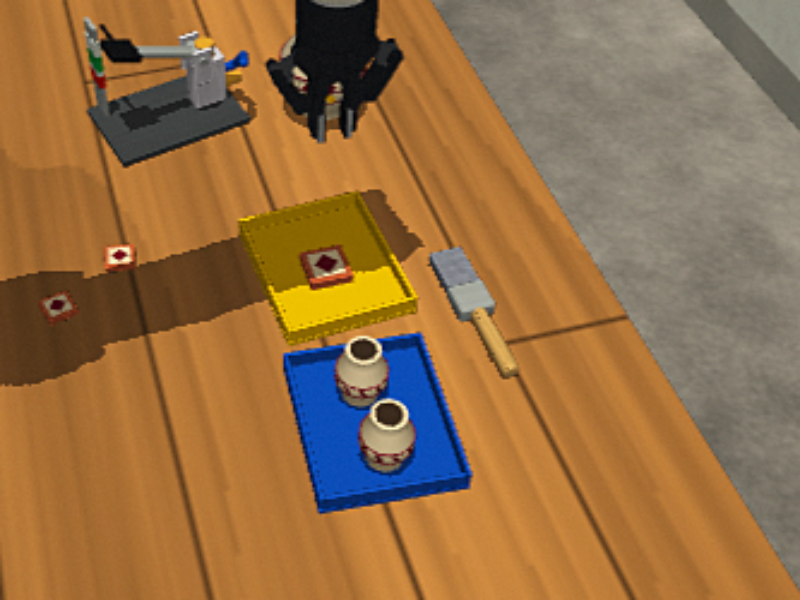

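The jars stand at (362,372) and (388,437) in the blue tray, and the tile lies flat at (327,265) in the yellow tray. Next is the lever.

```bash
python3 -m pendant '[[[0.13,-0.08,0],[0,0,0],-1],[[0.26,-0.15,0],[0,0,0],-1],[[0.28,-0.16,0],[0,0,0],-1],[[0.28,-0.16,0],[0,0,0],-1],[[0.28,-0.16,0],[0,0,0],-1],[[0.28,-0.16,0],[0,0,0],-1],[[0.26,-0.15,0],[0,0,0],-1],[[0.17,-0.09,0],[0,0,0],-1],[[0.077,-0.04,0],[0,0,0],-1],[[0,0,0],[0,0,0],-1]]'
python3 -m pendant '[[[0,0,0],[0,0,-0.112],-1],[[0,0,0],[0,0,-0.113],-1],[[0,0,0.1],[0,0,0],-1],[[0,0,0.15],[0,0,0],-1],[[0,0,0],[0,0,0],-1]]'
python3 - <<'E'
from station import *
from h import *
s=sense();print(np.round(s["tcp_pos"],1),np.round(s["gripper_width"],1))
a=[]
for n,(x,y) in dict(scene=(330,140),side=(130,20)).items():
    c=camera(n);a.append(cv2.resize(c["pixels"][y:y+150,x:x+150,::-1],(400,400),interpolation=cv2.INTER_CUBIC))
cv2.imwrite("pics/p4.png",np.hstack(a))
E
```

```text
t: 20.75
tcp_pos: [473.4, 270.2, 202.4]
tcp_rot: [0.707, 0.707, 0.0, -0.0]
contact_force: [1.0, -0.1, 0.3]
gripper_width: -0.1
finger_force: 0.0
t: 21.25
tcp_pos: [473.5, 266.9, 161.8]
tcp_rot: [0.621, 0.783, -0.002, -0.001]
contact_force: [-0.2, -0.9, 0.4]
gripper_width: -0.2
finger_force: 0.0
[473.5 266.9 161.8] -0.2
```

View pics/p4.png

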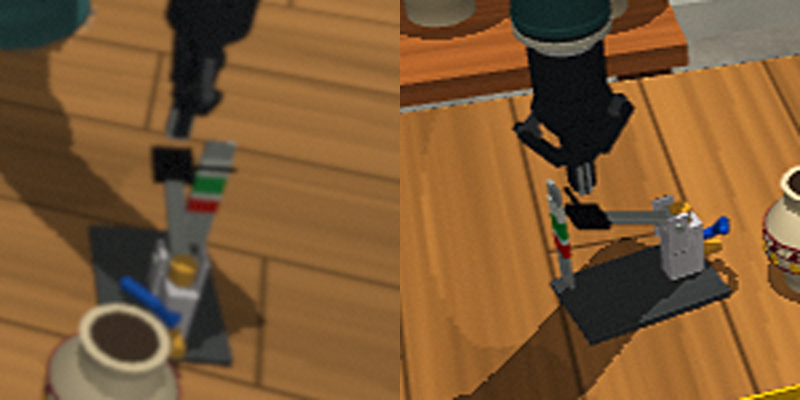

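The closed fingertips are above the black pad, which is at (172,165) in the left crop and (588,215) in the right crop. They are clear of the gauge.

```bash
python3 -m pendant '[[[0,0,0.1],[0,0,0],-1],[[0,0,0.06],[0,0,0],-1],[[0,0,0.03],[0,0,0],-1],[[0,0,0.03],[0,0,0],-1],[[0,0,0.03],[0,0,0],-1],[[0,0,0.03],[0,0,0],-1],[[0,0,0.03],[0,0,0],-1],[[0,0,0.03],[0,0,0],-1],[[0,0,0],[0,0,0],-1]]'
python3 -m pendant '[[[0,0,0.02],[0,0,0],-1],[[0,0,0.02],[0,0,0],-1],[[0,0,0.02],[0,0,0],-1],[[0,0,0],[0,0,0],-1]]'
python3 - <<'E'
from station import *
from h import *
a=[]
for n,(x,y) in dict(scene=(350,160),side=(150,60)).items():
    c=camera(n);a.append(cv2.resize(c["pixels"][y:y+100,x:x+100,::-1],(400,400),interpolation=cv2.INTER_CUBIC))
cv2.imwrite("pics/p5.png",np.hstack(a))
E
```

```text
t: 22.25
tcp_pos: [474.1, 269.2, 113.6]
tcp_rot: [0.62, 0.785, 0.0, -0.0]
contact_force: [-1.6, -0.3, 7.3]
gripper_width: -0.1
finger_force: 3.5
t: 22.65
tcp_pos: [474.0, 269.3, 104.9]
tcp_rot: [0.62, 0.785, 0.0, -0.0]
contact_force: [-3.5, -1.9, 10.2]
gripper_width: 0.1
finger_force: 4.5
```

View pics/p5.png

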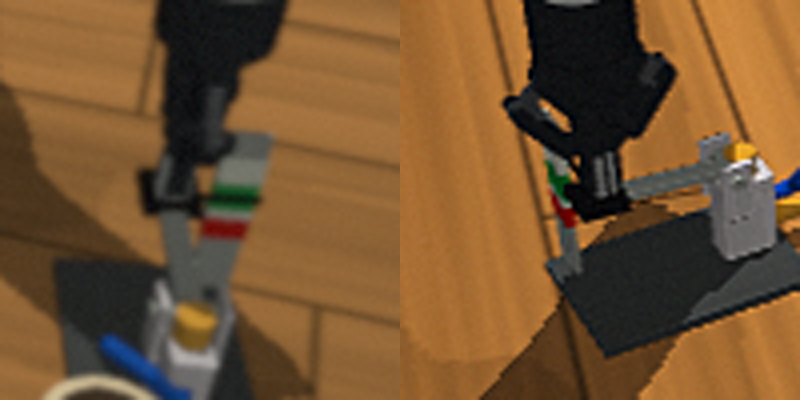

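The pointer at (235,198) is inside the green band, clear of the red one at (225,230), and the force of about 10 N agrees with that. I press about 2 mm more to centre it and hold.

```bash
Z='x'; python3 -m pendant '[[[0,0,0.015],[0,0,0],-1],[[0,0,0],[0,0,0],-1],[[0,0,0],[0,0,0],-1],[[0,0,0],[0,0,0],-1],[[0,0,0],[0,0,0],-1],[[0,0,0],[0,0,0],-1],[[0,0,0],[0,0,0],-1],[[0,0,0],[0,0,0],-1],[[0,0,0],[0,0,0],-1],[[0,0,0],[0,0,0],-1]]'
python3 -m pendant '[[[0,0,0],[0,0,0],-1],[[0,0,0],[0,0,0],-1],[[0,0,0],[0,0,0],-1],[[0,0,0],[0,0,0],-1],[[0,0,0],[0,0,0],-1],[[0,0,0],[0,0,0],-1],[[0,0,0],[0,0,0],-1],[[0,0,0],[0,0,0],-1],[[0,0,0],[0,0,0],-1],[[0,0,0],[0,0,0],-1]]'
python3 -m pendant '[[[0,0,0],[0,0,0],-1],[[0,0,0],[0,0,0],-1],[[0,0,0],[0,0,0],-1],[[0,0,0],[0,0,0],-1],[[0,0,0],[0,0,0],-1],[[0,0,0],[0,0,0],-1],[[0,0,0],[0,0,0],-1],[[0,0,0],[0,0,0],-1]]'
python3 - <<'E'
from station import *
from h import *
c=camera("scene");a=cv2.resize(c["pixels"][160:260,350:450,::-1],(400,400),interpolation=cv2.INTER_CUBIC)
b=cv2.resize(c["pixels"][160:300,130:330,::-1],(400,280));cv2.imwrite("pics/p6.png",np.hstack([a,cv2.copyMakeBorder(b,0,120,0,0,0)]))
E
```

```text
t: 23.75
tcp_pos: [474.0, 269.3, 102.9]
tcp_rot: [0.62, 0.785, 0.0, -0.0]
contact_force: [-5.0, -1.2, 10.0]
gripper_width: -0.0
finger_force: 4.8
t: 24.75
tcp_pos: [474.0, 269.3, 102.9]
tcp_rot: [0.62, 0.785, 0.0, -0.0]
contact_force: [-3.6, -0.8, 10.4]
gripper_width: 0.3
finger_force: 4.8
t: 25.55
tcp_pos: [474.0, 269.3, 102.9]
tcp_rot: [0.62, 0.785, 0.0, -0.0]
contact_force: [-5.0, -1.7, 9.5]
gripper_width: 0.0
finger_force: 4.8
```

View pics/p6.png

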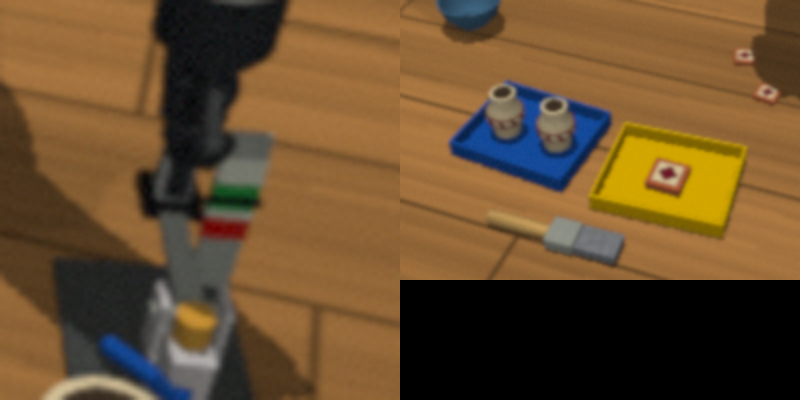

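The trays are correct. The pointer at (235,203) looks low in the green because of viewing angle, so I check it by depth and against the rest picture.

Run:
```python
from station import *
from h import *
for n in("scene","side"):
    c0=dict(np.load(n+"0.npz"));c=camera(n)
    ex=np.array([np.cos(.2356),np.sin(.2356)]);ey=np.array([-ex[1],ex[0]])
    for k,cc in(("rest",c0),("now",c)):
        P=cloud(cc);d=P[...,:2]-[573,293];vx=d@ex;vy=d@ey;Z=P[...,2];I=cc["pixels"].astype(int)
        g=(vx>-135)&(vx<-85)&(vy>22)&(vy<75)&(Z>15)&(Z<160)
        r,gr,b=I[...,0],I[...,1],I[...,2]
        for nm,m in(("green",g&(gr>1.5*r)&(gr>60)),("red",g&(r>2*gr)&(r>90)),("dark",g&(I.max(-1)<65))):
            if m.sum(): print(n,k,nm,m.sum(),"z",np.percentile(Z[m],[5,50,95]).round(),"vx",np.median(vx[m]).round(),"vy",np.median(vy[m]).round())
```

```text
scene rest green 59 z [ 86.  95. 103.] vx -116.0 vy 46.0
scene rest red 44 z [59. 66. 73.] vx -115.0 vy 47.0
scene rest dark 24 z [ 96. 128. 131.] vx -100.0 vy 32.0
scene now green 29 z [ 87.  99. 104.] vx -115.0 vy 43.0
scene now red 50 z [59. 66. 72.] vx -116.0 vy 47.0
scene now dark 39 z [ 86. 100. 103.] vx -106.0 vy 41.0
side rest green 28 z [ 81.  89. 101.] vx -122.0 vy 33.0
side rest red 21 z [56. 64. 71.] vx -121.0 vy 31.0
side rest dark 21 z [ 46. 124. 128.] vx -102.0 vy 46.0
side now green 22 z [ 80.  91. 103.] vx -122.0 vy 41.0
side now red 19 z [54. 61. 70.] vx -121.0 vy 31.0
side now dark 22 z [28. 92. 99.] vx -121.0 vy 38.0
```

By depth the pointer is at z of about 97, inside the green band (84–105), and it has held there for over 2 s.

```bash
python3 -c "
from station import *
print(sense()['tcp_pos'],sign_off())"
```

```text
the job is handed in; nothing more can be done
[474.02362144 269.28682927 102.92326198] None
```

I handed the job in: both jars stand upright in the blue tray, the 50 mm tile lies flat in the yellow tray, and the gripper is still holding the lever with its pointer in the green after more than two seconds there.

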